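# Click out the marking pencil in the handle shop

## Task

Take the push-button marking pencil out of the wooden tool rack and press its bottom button straight down on the flat steel block until the button is fully home and the lead is out. Then stand the pencil, button end down with the lead still out, in the small terracotta crock and let go; the crock must stay upright.

Things in the scene. Friction and masses are not known exactly. Their poses are not given: they have to be found in the camera images.
- marker: The pencil: straight wood barrel 26 mm thick, 125 long, steel cone nose to 140 mm (neighbours: bulged handles, lower). 0.13 kg. Origin: centre of barrel's bottom face; z along barrel, up. Stands nose up in any of 3 loose 30 mm square holes, 75 mm apart in a row along its y axis, of a fixed wooden rack 70 x 230 mm, 65 high; bottom face 40 mm above the bench, so 25 mm of barrel is sunk.
- cartridge (a joint): Travel (m) of the pencil's button, a 14 mm round steel stub below the barrel's bottom face, hanging free in the rack. 0 = out (sticks out 16 mm, lead hidden; starts at 0 to 0.002); 0.010 = fully home (sticks out 6 mm, black lead 8 mm out of the nose). Needs a steady push of about 5 N over the whole travel; no return spring, stays where left.
- block: Flat steel bench block, 90 x 90 mm, 25 mm high, fixed to the bench. Origin: centre of its underside; its top face is 25 mm above the origin. z up, sides along its x and y.
- crock: Small plain terracotta crock, round, open, 80 mm across the rim, 75 mm high, wall 4 mm, floor about 5 mm thick, 0.6 kg, loose on the bench. Origin: centre of its underside, z up. A pencil let go in it leans on the rim. (The bigger pale stone bowl with a pestle is a bystander.)
Mind the look-alikes: they are no part of the job. Of the things shaped like the block, the steel one is meant.

How it is judged:
By the outcome, as a careful person would: the job done as asked, in the order asked, and still so for the second after the job is handed in, with the robot touching nothing.
It also fails if it takes over 51 s, if anything falls off the work surface, if the arm or the gripper's body presses on something with over 40 N, if the wrist force passes 120 N, or if a joint passes its speed limit or range.

## Robot

A 6-joint arm with a two-finger parallel gripper is mounted at the origin on the work surface. World frame = base frame: x ahead of the robot, y to its left, z up, the work surface at z = 0. Lengths are in mm, angles in rad, forces in N, time in s.
With the tool pointing down it reaches from about 350 to 775 mm from the base axis. Payload 7.3 kg.
Tool frame: the origin (TCP) lies between the finger pads; the fingertips stand 8 mm ahead of it and the grasp point (between the pads) lies 11 mm behind it; y points along the fingers, z is the direction in which the jaws open and shut, and the axes are right-handed (so a half turn about y gives the same grasp; the last joint's range is limited). The gripper opens to 92 mm and grips with 3 to 60 N. Pads are 19 mm wide; open, the fingers measure 130 mm over their backs; the gripper's body (75 mm by 190 mm) begins 47 mm behind the grasp point.
Start: joints at [1.116, 0.342, 1.524, -0, 1.275, -0.146], TCP at [159.541, 500.191, 234.741] pointing down, gripper open.
Joint ranges: [-2.53, 2.53], [-0.77, 2.02], [0.04, 2.7], [-1, 4.14], [0.28, 2.66], [-3.11, 3.11]. Speed limits (rad/s): [2.57, 2.57, 3.14, 3.14, 3.14, 3.14].

## Interface

Orientations are given as [roll, pitch, yaw] about the fixed x, y, z axes, in that order (R = Rz(yaw) Ry(pitch) Rx(roll)).
In Python, from plant import bot, vision, job gives the robot as it stands. The module is installed in compiled form; this text tells all that it offers.
- The arm moves only by the tool arm_command, never from a script. Its argument "deltas" is a list of rows, each a list of 4 numbers: the shift along the tool's x, y, z in m, then the turn about the tool's y in degrees. In form: [[x, y, z, twist], ...]. A call has 1 to 5 rows; each row shifts and turns the commanded pose from where the row before left it, along the tool's axes as they then stand; what a row does not reach is not made up. A row lasts 1/10 s, in which the tool goes at most 50 mm and 8.59 degrees, less where a joint would pass 70% of its speed; a pose out of reach is approached as far as the arm can. A call is refused whole if a number of a shift passes 0.05 or a number of a turn 8.59, either way. A call with a gripper value outside its range is refused whole. "claw" is the closure in counts, from 0 (fully open) to 255 (shut), set as the call begins (left out, the last holds). The fingers move at their own pace and stop on an object; the grip force is fixed at half the most. Time passes only in rows, so rows that do not move let the fingers close. It gives the time, the measured TCP pose, the force and the opening at its end, in the units of the state.
- bot.get_obs(): the state, without advancing time (a new reading comes with each control period).
- vision.capture(name): name is "side" or "top" or "wrist"; returns a dict with "img" (400x640x3 uint8, red, green, blue), "camera_matrix" (3x3 intrinsics, pixels), "dist_coeffs" ([k1, k2, p1, p2, k3] as OpenCV has them; the pictures are not rectified), "world_to_cam" (4x4, takes a point from world to camera coordinates); the wrist camera has in their place "mount" (4x4, takes a point from camera to tool coordinates, whose origin is the TCP and whose axes are the tool frame's). Camera axes: x right, y down, z forward; pixel columns grow to the right and rows downward; lengths in mm; the calibration is good to about 2 mm. A picture is of the moment at which its call begins: read the wrist's pose just before it. There is no depth.
- job.close_job(): hands the job in, once; it reports no verdict.
Trained networks look in a picture, given as the dict that the camera call returned (one of the last four; its "shot" number tells which), for a name from the list of things; names that differ only in an ending like _2 or _b are one class to them, and where a whole thing is asked for, a point or a joint stands for the part that bears it (a point fixed in the world has none). Each returns a list of dicts, best first, with "confidence" (0 to 1); they miss things now and then, are a little off and sometimes report something else, mostly with a low value. They report only what shows in the picture. A call takes as long as a camera call. They do not tell look-alikes from the thing itself.
- vision.find_in(picture, name): "xyz" ([x, y, z] in mm, in the coordinates of the camera as it stood for that picture, good to about 4 mm: the middle of the surface that is visible of it).
- vision.regions_of(picture, name): "mask" (400x640 bool, what is visible of it).
The state is a dict: "time": time; "joint_positions": joint angles; "dq": joint speeds; "tau": joint torques, N m; "tool_pos": TCP position; "tcp_rot": TCP orientation; "contact_force": force on the tool from outside, world axes, zero at the start; "moment": the same for the moment, N m; "grip_width": finger opening in mm.
Only numpy, scipy, OpenCV 4.12 (cv2) and the standard library are available. Lean on these libraries where they do the work, as an engineer would, in place of code of your own. Each camera call takes 0.05 s, during which the arm holds its last target. There are 200 camera calls.

## Working session

There is one attempt and no reset: what is moved stays moved. The work goes in short steps, Python scripts to look and compute and a tool call to move; the robot and the scene stay as the last step left them, time stands still between calls to the robot, and variables do not carry over. Pictures are saved under pics/ and viewed, about 8 in all and at most 12, crops included, and the job is handed in when it is done.

Besides the shell and the picture viewer there is one more tool, called after "Request:" as name(argument=value, ...) on one line, values as JSON. arm_command: Moves the arm, as the interface text tells. Its arguments: {"type":"object","properties":{"deltas":{"type":"array","items":{"type":"array","items":{"type":"number"}}},"claw":{"type":"number"}},"required":["deltas"]}

```bash
mkdir -p pics
cat > h.py <<'E'
import numpy as np, cv2
from plant import bot, vision, job
from scipy.spatial.transform import Rotation as Ro
def toolT():
    o=bot.get_obs(); T=np.eye(4); T[:3,:3]=Ro.from_euler('xyz',o['tcp_rot']).as_matrix(); T[:3,3]=o['tool_pos']; return T
def cap(n):
    T=toolT(); p=vision.capture(n)
    p['c2w']=T@np.array(p['mount']) if n=='wrist' else np.linalg.inv(p['world_to_cam'])
    return p
def save(p,f,crop=None,s=1):
    im=p['img'][:,:,::-1]
    if crop: x0,y0,x1,y1=crop; im=im[y0:y1,x0:x1]
    cv2.imwrite('pics/'+f,cv2.resize(np.ascontiguousarray(im),None,fx=s,fy=s,interpolation=cv2.INTER_CUBIC))
def ray(p,uv):
    q=cv2.undistortPoints(np.array([[uv]],float),np.array(p['camera_matrix']),np.array(p['dist_coeffs']))[0,0]
    return p['c2w'][:3,3], p['c2w'][:3,:3]@np.array([q[0],q[1],1])
def onz(p,uv,z):
    c,d=ray(p,uv); return c+d*(z-c[2])/d[2]
def proj(p,X):
    w=np.linalg.inv(p['c2w']); r,_=cv2.Rodrigues(w[:3,:3])
    return cv2.projectPoints(np.array(X,float).reshape(-1,1,3),r,w[:3,3],np.array(p['camera_matrix']),np.array(p['dist_coeffs']))[0][:,0]
def tri(rs):
    A=np.zeros((3,3));b=np.zeros(3)
    for c,d in rs:
        d=d/np.linalg.norm(d);M=np.eye(3)-np.outer(d,d);A+=M;b+=M@c
    return np.linalg.solve(A,b)
def w(p,xyz): return (p['c2w']@np.append(xyz,1))[:3]
E
python3 - <<'E'
from h import *
np.set_printoptions(precision=1,suppress=True)
o=bot.get_obs();print(o['time'],o['tcp_rot'],o['grip_width'],toolT()[:3,:3])
ims=[]
for n in ['side','top','wrist']:
    p=cap(n); ims.append(p['img'])
    print(n,p['c2w'][:3,3], p['c2w'][:3,2])
    for k in ['marker','block','crock']:
        for r in vision.find_in(p,k)[:4]:
            W=w(p,r['xyz']);print(k,round(r['confidence'],2),W,proj(p,W))
    save(p,n+'0.png')
print(bot.get_obs()['time'])
cv2.imwrite('pics/all0.png',cv2.resize(np.vstack(ims[:2])[:,:,::-1],(480*1,600)))
E
```

```text
0.0 [-1.6  0.  -0.3] 91.52453915327884 [[ 1.  -0.   0.3]
 [-0.3 -0.   1. ]
 [-0.  -1.  -0. ]]
side [ 265.2 -730.9  858.4] [ 0.2  0.7 -0.7]
marker 0.85 [494.8 166.6 122. ] [[318.1 136.7]]
block 0.75 [ 366.3 -113.6   26.6] [[295.4 270.4]]
block 0.69 [519.9 -52.3  23.3] [[358.4 232.1]]
crock 0.88 [ 501.6 -238.9   46.8] [[381.9 298.8]]
top [326.9   3.5 921. ] [ 0.2  0.  -1. ]
marker 0.62 [494.7 168.  152. ] [[251.1 174.4]]
marker 0.24 [ 507.3 -255.3   32.2] [[438.7 185. ]]
block 0.88 [370.6 -99.7  27.5] [[373. 241.]]
block 0.6 [520.1 -32.4  20.4] [[345.4 178.2]]
wrist [ 82.5 524.7 383.7] [ 0.3 -0.1 -1. ]
0.6
```

View pics/side0.png

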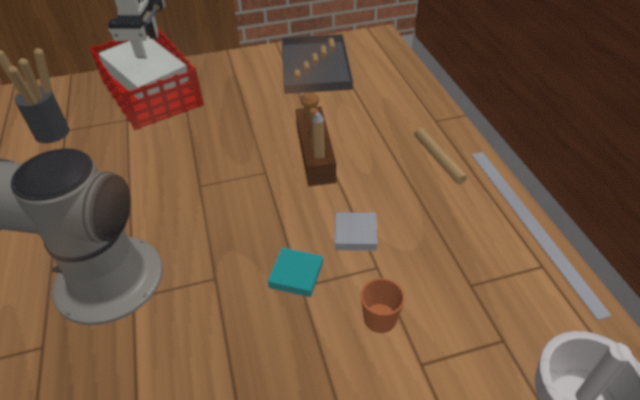

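View pics/top0.png

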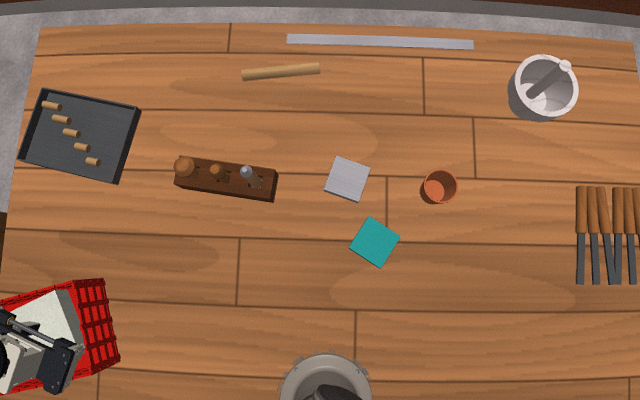

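Candidates for the pencil: the ball handle (side 310,100), the small handle (top 215,170), and the straight barrel with a steel cone (side 318,135; top 247,172). The third is the pencil. There are also loose dowels, which don't count. For the block, the grey steel one (side 356,230; top 347,178) is the target and the teal one is a look-alike. The crock is at (side 381,303; top 438,187), and the stone bowl at upper right is a bystander. I'll raise the arm and turn it to look closer.

Request:
arm_command(deltas=[[0,-0.05,0,0],[0,-0.04,0,8.5],[0,0,0,8.5],[0,0,0,8.5],[0,0,0,8.5]], claw=0)

```text
time: 1.1
tool_pos: [159.6, 500.2, 325.1]
tcp_rot: [-1.57, 0.0, -0.908]
contact_force: [-0.7, -0.7, 0.5]
grip_width: 91.7
```

Request:
arm_command(deltas=[[0,0,0,8.5],[0,0,0,8.5],[0,0,0,8.5],[0,0,0,8.5],[0,0,0,4.5]])

```text
time: 1.6
tool_pos: [159.5, 500.1, 324.8]
tcp_rot: [-1.571, 0.0, -1.579]
contact_force: [-0.6, 0.4, -0.2]
grip_width: 91.9
```

Tool x is now world −y and tool z is world +x. Next I move to a viewpoint near the rack.

Request:
arm_command(deltas=[[0.05,0,0.045,0],[0.05,0,0.045,0],[0.05,0,0.045,0],[0.05,0,0.045,0],[0.05,0,0.045,0]])

```text
time: 2.1
tool_pos: [327.0, 312.2, 325.0]
tcp_rot: [-1.57, 0.0, -1.574]
contact_force: [0.4, 0.8, 0.5]
grip_width: 91.7
```

Request:
arm_command(deltas=[[0.03,0,0.04,0],[0.03,0,0.04,0],[0.03,0,0.03,0],[0.02,0,0,0],[0,0,0,0]])

```text
time: 2.6
tool_pos: [436.5, 201.2, 324.5]
tcp_rot: [-1.571, -0.001, -1.578]
contact_force: [-0.8, 0.6, -0.6]
grip_width: 91.6
```

Run:
```python
from h import *
np.set_printoptions(precision=1,suppress=True)
print(bot.get_obs()['tool_pos'],bot.get_obs()['tcp_rot'])
for n in ['wrist','side','top']:
    p=cap(n); print(n)
    for k in ['marker','block','crock']:
        for r in vision.find_in(p,k)[:3]:
            W=w(p,r['xyz']);print(k,round(r['confidence'],2),W,proj(p,W))
    if n=='wrist':
        save(p,'w1.png')
        np.save('w1.npy',p,allow_pickle=True)
        print(p['c2w'])
    else: np.save(n+'1.npy',p,allow_pickle=True)
```

```text
[436.5 201.2 324.5] [-1.6 -0.  -1.6]
wrist
marker 0.75 [487.2 185.4 151.5] [[367.9 197.1]]
block 0.91 [368.2 -95.3  24.3] [[291.5 317.4]]
block 0.79 [518.8  -3.4  24.5] [[371.4 275.7]]
[[  1.   -0.   -0.  437.5]
 [ -0.   -1.   -0.3 282.4]
 [ -0.    0.3  -1.  473.5]
 [  0.    0.    0.    1. ]]
side
marker 0.71 [515.2 -51.3  22.2] [[356.1 232.6]]
marker 0.66 [495.  168.6 123. ] [[317.9 135.8]]
marker 0.35 [ 499.7 -237.1   42.7] [[380.4 299.5]]
block 0.91 [ 366.9 -114.7   22.1] [[296.  272.2]]
block 0.76 [517.6 -50.6  19.6] [[357.1 232.9]]
crock 0.79 [ 501.7 -235.8   44.8] [[381.3 298.1]]
top
marker 0.83 [496.1 169.2 148.6] [[251.  174.1]]
block 0.81 [520.4 -34.4  19.5] [[346.2 178.1]]
block 0.66 [ 373.  -101.9   23.8] [[373.8 240.1]]
crock 0.59 [ 505.9 -255.    33.6] [[438.8 185.4]]
```

View pics/w1.png

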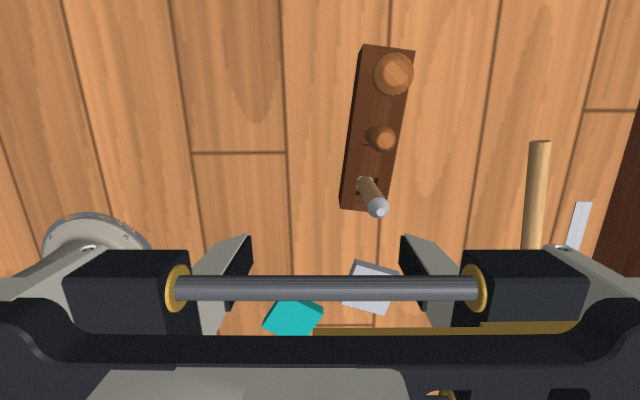

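The wrist view shows the pencil with its steel cone tip at about (377,210), standing in the rack's front hole. The bulged handles are at (394,73) and (383,138), the steel block is at (370,285) and the teal one at (293,317). I'll fit poses to the masks.

```bash
cat > fit.py <<'E'
from h import *
from scipy.optimize import minimize
np.set_printoptions(precision=2,suppress=True)
def ring(r,z,n=40):
    a=np.linspace(0,2*np.pi,n,False);return np.c_[r*np.cos(a),r*np.sin(a),np.full(n,z)]
pen=np.vstack([ring(13,65),ring(13,165),ring(4,180)])
crk=np.vstack([ring(30,0),ring(40,75)])
def box(a,b,z0,z1): return np.array([[sx*a/2,sy*b/2,z] for sx in(-1,1) for sy in(-1,1) for z in(z0,z1)])
def sil(p,X):
    m=np.zeros((1600,2560),np.uint8); h=cv2.convexHull((proj(p,X)*4+1.5).astype(np.float32))
    cv2.fillConvexPoly(m,h.astype(np.int32),1); return cv2.resize(m.astype(np.float32),(640,400),interpolation=cv2.INTER_AREA)
def place(X,q):
    c,s=np.cos(q[2]),np.sin(q[2]); return np.c_[X[:,0]*c-X[:,1]*s+q[0],X[:,0]*s+X[:,1]*c+q[1],X[:,2]]
def fit(views,X,q0,yaw=False):
    def cost(q):
        q=q if yaw else np.r_[q,0]
        return sum(1-np.minimum(s:=sil(p,place(X,q)),m).sum()/np.maximum(s,m).sum() for p,m in views)/len(views)
    q0=np.array(q0,float); n=len(q0)
    S=np.vstack([q0]+[q0+d for d in np.diag([10,10,.2][:n])])
    r=minimize(cost,q0,method='Nelder-Mead',options=dict(initial_simplex=S,xatol=.05,fatol=1e-4)); return r.x,r.fun
def near(p,k,W):
    "mask of thing k containing/nearest the projection of W"
    uv=proj(p,W)[0]; best=None
    for r in vision.regions_of(p,k):
        v,u=np.nonzero(r['mask'])
        if len(u)<20: continue
        d=np.hypot(u.mean()-uv[0],v.mean()-uv[1])
        if best is None or d<best[0]: best=(d,r['mask'].astype(np.float32),r['confidence'],len(u))
    if best is None or best[0]>25: return None
    return best
E
python3 - <<'E'
from fit import *
V={'marker':[],'block':[],'crock':[]}
C={'marker':[495,167,130],'block':[520,-43,22],'crock':[505,-245,40]}
for n in ['side','top','wrist']:
    p=cap(n)
    for k in V:
        if n=='wrist' and k!='marker': continue
        b=near(p,k,C[k])
        if b: V[k].append((n,p,b[1])); print(n,k,b[0],b[2],b[3])
for k,X,q0 in [('marker',pen,[495,167]),('crock',crk,[505,-245]),('block',box(90,90,0,25),[520,-43,-.3])]:
    for sub in [V[k]]+[[v] for v in V[k]]:
        print(k,[v[0] for v in sub],*fit([(v[1],v[2]) for v in sub],X,q0,len(q0)==3))
p=np.load('w1.npy',allow_pickle=True).item()
print([onz(p,u,65) for u in [(363,45),(414,50),(392,213),(340,208)]])
for n,pp in [('w',p)]: print('tip',onz(pp,(378,210),180))
E
```

```text
side marker 2.534743783717568 0.93 514
side block 2.663617019701921 0.91 1541
side crock 3.0133076642195378 0.68 1875
top marker 2.8910419010225143 0.52 319
top block 2.9753486564041123 0.67 1413
wrist marker 8.764130625082995 0.95 862
marker ['side', 'top', 'wrist'] [497.62 176.27] 0.12115976959466934
marker ['side'] [496.91 172.92] 0.1042557954788208
marker ['top'] [497.58 175.76] 0.145982563495636
marker ['wrist'] [497.34 177.15] 0.07889062166213989
crock ['side'] [ 495.96 -250.89] 0.03222864866256714
crock ['side'] [ 495.96 -250.89] 0.03222864866256714
block ['side', 'top'] [518.91 -37.46  -0.32] 0.057430386543273926
block ['side'] [518.46 -38.79  -0.32] 0.06852996349334717
block ['top'] [519.34 -36.64  -0.34] 0.03953665494918823
[array([486.64, 366.61,  65.  ]), array([553.8 , 360.41,  65.  ]), array([538.79, 133.25,  65.  ]), array([458.25, 142.03,  65.  ])]
tip [494.53 178.89 180.  ]
```

Request:
arm_command(deltas=[[0.0125,0.01,0.03,0],[0.0125,0.03,0.031,0],[0,0.04,0,0],[0,0,0,0],[0,0,0,0]])

```text
time: 4.2
tool_pos: [496.5, 178.3, 245.2]
tcp_rot: [-1.572, -0.0, -1.574]
contact_force: [-0.6, 0.8, 0.5]
grip_width: 91.2
```

Run:
```python
from fit import *
print(bot.get_obs()['tool_pos'])
p=cap('wrist'); b=near(p,'marker',[497,176,150])
if b:
    print(b[0],b[2:]); print(fit([(p,b[1])],pen,[497,176]))
T=toolT()
save(p,'w2.png',(160,120,480,400),2)
```

```text
[496.52 178.33 245.23]
7.554762058150298 (0.97, 1289)
(array([497.49, 177.18]), np.float64(0.06825321912765503))
```

View pics/w2.png

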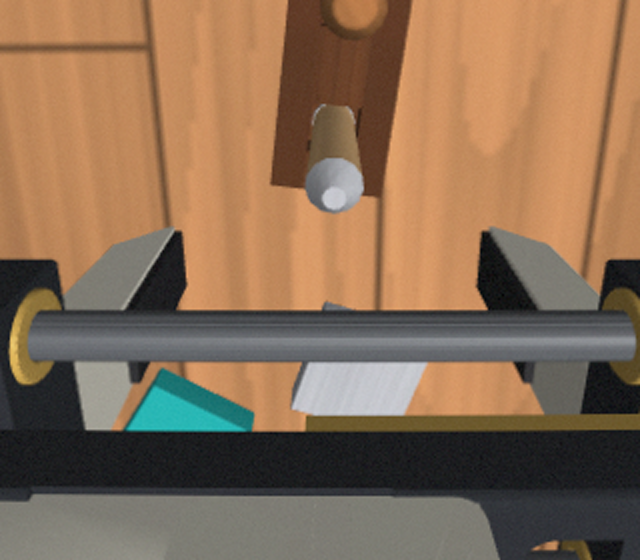

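The crop confirms it: a straight wood barrel with a plain steel cone, lead hidden, tip at about (333,198) in the crop and centred between the fingers. Descending.

Request:
arm_command(deltas=[[0.001,0.03,0.001,0],[0,0.03,0,0],[0,0.025,0,0],[0,0.015,0,0],[0,0.008,0,0]])

```text
time: 4.8
tool_pos: [498.1, 177.7, 137.5]
tcp_rot: [-1.569, 0.0, -1.573]
contact_force: [0.5, 0.8, 0.8]
grip_width: 91.6
```

Request:
arm_command(deltas=[[0,0,0,0],[0,0,0,0],[0,0,0,0],[0,0,0,0],[0,0,0,0]], claw=200)

```text
time: 5.3
tool_pos: [498.0, 177.3, 137.3]
tcp_rot: [-1.57, 0.0, -1.574]
contact_force: [0.3, 0.1, 0.1]
grip_width: 56.5
```

Request:
arm_command(deltas=[[0,0,0,0],[0,0,0,0],[0,0,0,0]], claw=255)

```text
time: 5.6
tool_pos: [497.7, 177.2, 136.7]
tcp_rot: [-1.571, 0.0, -1.574]
contact_force: [0.3, -0.0, 0.5]
grip_width: 32.4
```

Request:
arm_command(deltas=[[0,0,0,0],[0,0,0,0],[0,0,0,0],[0,0,0,0]])

```text
time: 6.0
tool_pos: [497.7, 177.2, 136.7]
tcp_rot: [-1.571, 0.0, -1.574]
contact_force: [0.3, -1.2, 1.1]
grip_width: 25.5
```

Request:
arm_command(deltas=[[0,-0.02,0,0],[0,-0.03,0,0],[0,-0.03,0,0],[0,-0.01,0,0],[0,0,0,0]])

```text
time: 6.5
tool_pos: [498.2, 177.3, 227.7]
tcp_rot: [-1.568, 0.001, -1.574]
contact_force: [0.0, -0.1, -2.3]
grip_width: 25.0
```

Run:
```python
from fit import *
o=bot.get_obs();print(o['tool_pos'],o['contact_force'],o['grip_width'])
p=cap('side'); save(p,'s3.png',(260,50,400,190),4)
T=toolT()[:3,3]; print(proj(p,[T+[0,0,-97],T+[0,0,43]])) # bottom face and tip, expected
```

```text
[498.25 177.32 227.65] [ 0.05 -0.13 -2.27] 25.0239463930718
[[317.88 131.25]
 [315.91  77.94]]
```

View pics/s3.png

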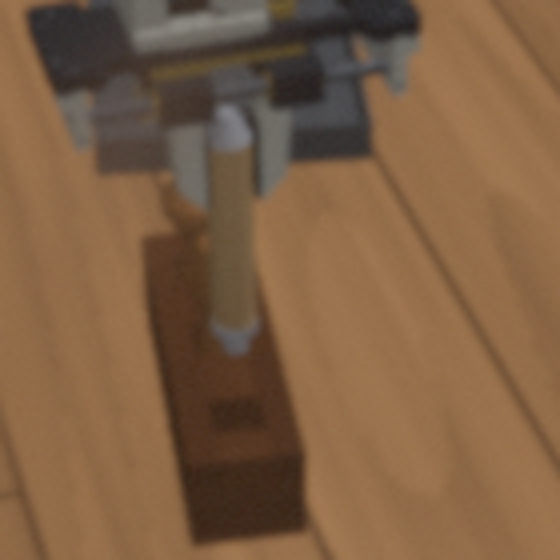

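The pencil is held and upright, with the button (crop 235,350) clear of the rack and matching the projected pose. Moving over the steel block.

Request:
arm_command(deltas=[[0.03,0,0.005,0],[0.045,0,0.006,0],[0.05,0,0.005,0],[0.05,0,0.005,0],[0.04,0.02,0,0]])

```text
time: 7.05
tool_pos: [518.7, -40.0, 206.5]
tcp_rot: [-1.569, -0.001, -1.575]
contact_force: [1.0, 0.3, -1.2]
grip_width: 25.4
```

Request:
arm_command(deltas=[[0,0.03,0,0],[0,0.025,0,0],[0,0.005,0,0],[0,0,0,0]])

```text
time: 7.45
tool_pos: [516.9, -37.0, 145.1]
tcp_rot: [-1.575, 0.001, -1.574]
contact_force: [-0.1, -0.9, -0.4]
grip_width: 25.8
```

Run:
```python
from fit import *
o=bot.get_obs();print(o['time'],o['tool_pos'],o['contact_force'],o['grip_width'])
p=cap('side'); save(p,'s4.png',(300,160,430,290),4)
```

```text
7.45 [516.89 -37.03 145.08] [-0.08 -0.89 -0.35] 25.838536649648177
```

View pics/s4.png

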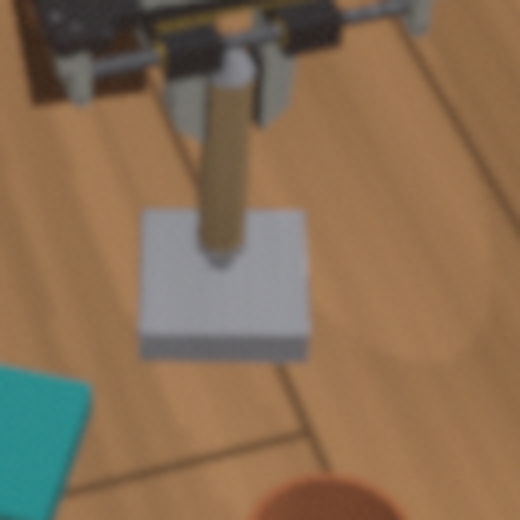

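The button end (crop 220,262) sits over the middle of the steel block. I'll press slowly and watch the force.

Request:
arm_command(deltas=[[0,0.003,0,0],[0,0.003,0,0],[0,0.002,0,0],[0,0.002,0,0],[0,0,0,0]])

```text
time: 8.0
tool_pos: [518.0, -37.3, 136.8]
tcp_rot: [-1.57, 0.0, -1.574]
contact_force: [0.4, -1.2, -0.9]
grip_width: 25.6
```

Request:
arm_command(deltas=[[0,0.001,0,0],[0,0.001,0,0],[0,0.001,0,0],[0,0.001,0,0],[0,0,0,0]])

```text
time: 8.5
tool_pos: [518.1, -37.4, 132.7]
tcp_rot: [-1.57, 0.0, -1.574]
contact_force: [-0.4, 0.1, 3.4]
grip_width: 25.2
```

Request:
arm_command(deltas=[[0,0.001,0,0],[0,0.001,0,0],[0,0,0,0]])

```text
time: 8.8
tool_pos: [518.0, -37.3, 130.6]
tcp_rot: [-1.571, 0.0, -1.574]
contact_force: [0.2, -0.5, 2.8]
grip_width: 25.5
```

Request:
arm_command(deltas=[[0,0.001,0,0],[0,0.001,0,0],[0,0,0,0]])

```text
time: 9.1
tool_pos: [518.0, -37.3, 128.5]
tcp_rot: [-1.571, 0.0, -1.574]
contact_force: [0.6, 0.2, 2.5]
grip_width: 25.4
```

Request:
arm_command(deltas=[[0,0.001,0,0],[0,0,0,0]])

```text
time: 9.3
tool_pos: [518.0, -37.3, 127.6]
tcp_rot: [-1.571, 0.0, -1.574]
contact_force: [1.6, 1.1, 3.3]
grip_width: 25.2
```

Request:
arm_command(deltas=[[0,0.001,0,0],[0,0,0,0]])

```text
time: 9.5
tool_pos: [518.2, -37.4, 127.6]
tcp_rot: [-1.57, -0.0, -1.574]
contact_force: [-1.9, 1.4, 9.5]
grip_width: 25.1
```

The force is climbing at the stop, so I'll push a little further to be sure.

Request:
arm_command(deltas=[[0,0.001,0,0],[0,0,0,0]])

```text
time: 9.7
tool_pos: [518.4, -37.5, 127.4]
tcp_rot: [-1.569, -0.0, -1.574]
contact_force: [-2.3, 0.4, 16.9]
grip_width: 25.8
```

Request:
arm_command(deltas=[[0,0.001,0,0],[0,0,0,0],[0,0,0,0]])

```text
time: 10.0
tool_pos: [518.7, -37.6, 127.3]
tcp_rot: [-1.568, -0.001, -1.574]
contact_force: [-3.3, 0.6, 22.6]
grip_width: 25.5
```

Request:
arm_command(deltas=[[0,-0.01,0,0],[0,-0.03,0,0],[0,-0.035,0,0],[0,-0.02,0,0],[0,0,0,0]])

```text
time: 10.5
tool_pos: [519.0, -37.6, 222.0]
tcp_rot: [-1.566, -0.001, -1.574]
contact_force: [-0.2, -0.1, -1.4]
grip_width: 25.5
```

Run:
```python
from fit import *
o=bot.get_obs();print(o['time'],o['tool_pos'],o['contact_force'],o['grip_width'])
p=cap('side'); T=toolT()[:3,3]; 
X=[T+[0,0,-97],T+[0,0,-103],T+[0,0,-113],T+[0,0,43],T+[0,0,51]]
u=proj(p,X);print(u)
x,y=u[0].astype(int); im=p['img'][:,:,::-1]
a=im[y-25:y+25,x-25:x+25]; x2,y2=u[3].astype(int); b=im[y2-25:y2+25,x2-25:x2+25]
q=cap('wrist'); v=proj(q,[T+[0,0,43],T+[0,0,51]]);print(v)
c=q['img'][:,:,::-1]; x3,y3=v[0].astype(int); y3=min(y3,350); c=c[y3-50:y3+50,x3-50:x3+50]
print((x,y),(x2,y2),(x3,y3))
R=lambda k:cv2.resize(k,(400,400),interpolation=cv2.INTER_CUBIC)
cv2.imwrite('pics/m5.png',cv2.resize(np.hstack([R(a),R(b)]),(800,400)) if c.size==0 else cv2.resize(np.hstack([R(a),R(b),R(c)]),(798,266)))
# crock
pt=cap('top')
for n,P in [('side',p),('top',pt)]:
    bb=near(P,'crock',[500,-250,40])
    if bb: print(n,bb[0],bb[2:],fit([(P,bb[1])],crk,[496,-250]))
save(pt,'t5.png')
```

```text
10.5 [519.02 -37.56 222.  ] [-0.18 -0.08 -1.43] 25.5071595655475
[[356.44 194.57]
 [356.37 196.67]
 [356.25 200.12]
 [358.28 140.27]
 [358.4  136.82]]
[[325.04 302.5 ]
 [325.02 314.72]]
(np.int64(356), np.int64(194)) (np.int64(358), np.int64(140)) (np.int64(325), np.int64(302))
side 2.150379278732051 (0.57, 1969) (array([ 496.61, -251.52]), np.float64(0.04129385948181152))
```

View pics/m5.png

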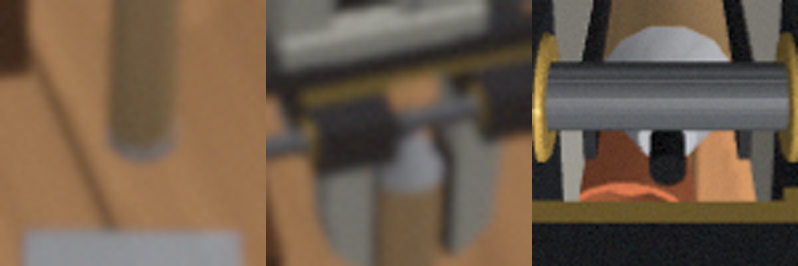

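The black lead shows below the bar (right panel) and the button is now a short stub (left panel), so the press worked. I'll cross-check the crock position with a colour mask.

Run:
```python
from fit import *
for n in ['top','side']:
    P=np.load(n+'1.npy',allow_pickle=True).item()
    im=P['img'].astype(np.float32); u=proj(P,[497,-251,40])[0].astype(int)
    ratio=im[:,:,1]/(im[:,:,0]+1)
    m=((ratio<.56)&(im[:,:,0]>60)).astype(np.uint8)
    m=cv2.morphologyEx(m,cv2.MORPH_CLOSE,np.ones((3,3)))
    w_=np.zeros_like(m); w_[u[1]-35:u[1]+35,u[0]-35:u[0]+35]=1
    N,L,S,_=cv2.connectedComponentsWithStats(m*w_); i=1+S[1:,4].argmax(); print(n,u,S[i],im[u[1],u[0]])
    c=max(cv2.findContours((L==i).astype(np.uint8),0,2)[0],key=len); mm=np.zeros_like(m); cv2.drawContours(mm,[c],-1,1,-1)
    for rb in (25,30,35):
        X=np.vstack([ring(rb,0),ring(40,75)])
        print(rb,*fit([(P,mm.astype(np.float32))],X,[497,-251]))
```

```text
top [437 188] [421 169  37  35 982] [211. 113.  67.]
25 [ 495.44 -245.55] 0.06010395288467407
30 [ 496.46 -246.81] 0.07278198003768921
35 [ 496.82 -246.35] 0.13920098543167114
side [381 306] [395 293   1   1   1] [158.  95.  61.]
25 [ 551.54 -183.56] 0.9993652701377869
30 [ 549.1  -176.82] 0.9994101524353027
35 [ 546.96 -171.42] 0.9994561672210693
```

Request:
arm_command(deltas=[[0.03,0,-0.005,0],[0.045,0,-0.005,0],[0.05,0,-0.005,0],[0.045,0,-0.005,0],[0.041,0,-0.003,0]])

```text
time: 11.25
tool_pos: [493.2, -249.8, 218.3]
tcp_rot: [-1.573, 0.001, -1.575]
contact_force: [1.3, 0.1, -1.0]
grip_width: 25.4
```

Request:
arm_command(deltas=[[0,0.015,0,0],[0,0,0,0],[0,0,0,0]])

```text
time: 11.55
tool_pos: [493.8, -247.3, 203.7]
tcp_rot: [-1.573, 0.002, -1.574]
contact_force: [-0.7, 0.2, -1.3]
grip_width: 25.7
```

Run:
```python
from fit import *
o=bot.get_obs();print(o['time'],o['tool_pos'],o['contact_force'],o['grip_width'])
p=cap('side'); a=p['img'][190:350,300:460,::-1]; q=cap('top'); b=q['img'][110:270,360:520,::-1]
cv2.imwrite('pics/m6.png',cv2.resize(np.hstack([a,b]),(800,400),interpolation=cv2.INTER_CUBIC))
T=toolT()[:3,3];T[2]=75;print(proj(p,T)-[300,190],proj(q,T)-[360,110])
```

```text
11.55 [ 493.77 -247.34  203.71] [-0.69  0.17 -1.32] 25.671747586291534
[[ 80.72 104.72]] [[80.65 76.81]]
```

View pics/m6.png

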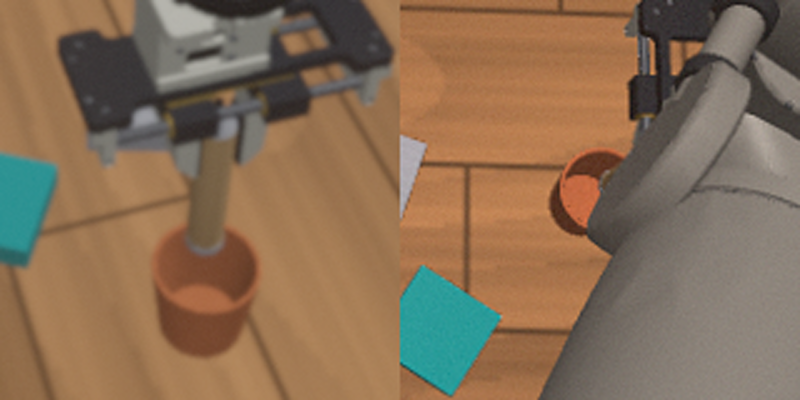

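The pencil hangs over the crock mouth: rim centre is about (206,265) in the crop against a predicted (202,262). Lowering.

Request:
arm_command(deltas=[[0,0.02,0.002,0],[0,0.025,0,0],[0,0.025,0,0],[0,0.014,0,0],[0,0.004,0,0]])

```text
time: 12.15
tool_pos: [495.9, -246.7, 115.6]
tcp_rot: [-1.573, 0.001, -1.573]
contact_force: [-0.3, 0.8, -0.7]
grip_width: 25.5
```

Request:
arm_command(deltas=[[0,0.002,0,0],[0,0.002,0,0],[0,0,0,0]])

```text
time: 12.45
tool_pos: [496.7, -248.1, 113.4]
tcp_rot: [-1.57, -0.001, -1.574]
contact_force: [0.4, -1.3, -1.5]
grip_width: 25.7
```

Request:
arm_command(deltas=[[0,0.001,0,0],[0,0.001,0,0],[0,0.001,0,0],[0,0,0,0]])

```text
time: 12.85
tool_pos: [496.2, -248.0, 109.6]
tcp_rot: [-1.571, 0.0, -1.574]
contact_force: [0.1, -0.5, -0.9]
grip_width: 25.3
```

Request:
arm_command(deltas=[[0,0.001,0,0],[0,0.001,0,0],[0,0,0,0]])

```text
time: 13.15
tool_pos: [496.2, -248.1, 107.6]
tcp_rot: [-1.571, 0.0, -1.574]
contact_force: [0.7, 0.0, -1.2]
grip_width: 25.6
```

Request:
arm_command(deltas=[[0,0.001,0,0],[0,0,0,0]])

```text
time: 13.35
tool_pos: [496.4, -248.2, 107.6]
tcp_rot: [-1.57, -0.001, -1.574]
contact_force: [-1.4, 0.8, 5.5]
grip_width: 25.4
```

Request:
arm_command(deltas=[[0,0.001,0,0],[0,0,0,0]])

```text
time: 13.55
tool_pos: [496.6, -248.4, 107.5]
tcp_rot: [-1.569, -0.001, -1.574]
contact_force: [-2.5, 1.2, 12.0]
grip_width: 24.8
```

Floor contact confirmed. Unloading, then releasing.

Request:
arm_command(deltas=[[0,-0.002,0,0],[0,0,0,0]])

```text
time: 13.75
tool_pos: [496.4, -248.1, 107.9]
tcp_rot: [-1.57, -0.0, -1.574]
contact_force: [0.6, -0.6, -1.4]
grip_width: 25.4
```

Request:
arm_command(deltas=[[0,0,0,0],[0,0,0,0],[0,0,0,0],[0,0,0,0],[0,0,0,0]], claw=0)

```text
time: 14.25
tool_pos: [496.3, -248.0, 107.6]
tcp_rot: [-1.571, 0.0, -1.574]
contact_force: [-0.6, 0.7, 0.0]
grip_width: 60.6
```

Request:
arm_command(deltas=[[0,0,0,0],[0,0,0,0],[0,0,0,0],[0,0,0,0],[0,0,0,0]])

```text
time: 14.75
tool_pos: [496.2, -248.0, 107.7]
tcp_rot: [-1.571, 0.0, -1.574]
contact_force: [-1.2, -0.1, 0.1]
grip_width: 91.3
```

Run:
```python
from fit import *
o=bot.get_obs();print(o['time'],o['tool_pos'],o['contact_force'],o['grip_width'])
p=cap('side'); a=p['img'][190:350,300:460,::-1]; q=cap('wrist'); b=q['img'][:,:,::-1]
cv2.imwrite('pics/m7.png',np.hstack([cv2.resize(a,(300,300),interpolation=cv2.INTER_CUBIC),cv2.resize(b,(480,300))]))
```

```text
14.75 [ 496.25 -248.01  107.69] [-1.25 -0.12  0.13] 91.32540116373781
```

View pics/m7.png

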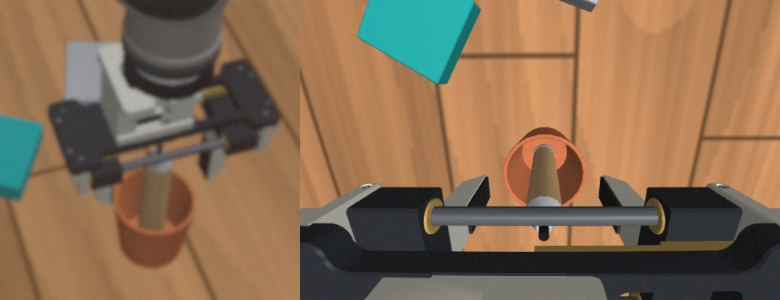

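The pencil is free and roughly upright between the open fingers, lead out (black tip at 543,236), and the crock is upright. Raising straight up.

Request:
arm_command(deltas=[[0,-0.01,0,0],[0,-0.02,0,0],[0,-0.03,0,0],[0,-0.04,0,0],[0,-0.04,0,0]])

```text
time: 15.35
tool_pos: [496.0, -247.8, 249.7]
tcp_rot: [-1.571, 0.0, -1.574]
contact_force: [-0.1, -0.7, -1.2]
grip_width: 91.7
```

Request:
arm_command(deltas=[[-0.04,-0.02,-0.01,0],[-0.04,0,-0.01,0],[-0.04,0,-0.01,0],[0,0,0,0],[0,0,0,0]])

```text
time: 15.85
tool_pos: [466.8, -127.4, 268.8]
tcp_rot: [-1.569, -0.001, -1.572]
contact_force: [-0.1, -0.8, -0.8]
grip_width: 91.7
```

Request:
arm_command(deltas=[[0,0,0,0],[0,0,0,0],[0,0,0,0],[0,0,0,0],[0,0,0,0]])

```text
time: 16.35
tool_pos: [466.7, -128.3, 267.5]
tcp_rot: [-1.571, 0.0, -1.575]
contact_force: [-0.1, 0.5, 0.1]
grip_width: 91.6
```

Run:
```python
from fit import *
o=bot.get_obs();print(o['time'],o['tool_pos'],o['contact_force'],o['grip_width'])
p=cap('side'); a=p['img'][210:350,310:450,::-1]; q=cap('top'); b=q['img'][110:250,360:500,::-1]
cv2.imwrite('pics/m8.png',cv2.resize(np.hstack([a,b]),(800,400),interpolation=cv2.INTER_CUBIC))
```

```text
16.35 [ 466.66 -128.3   267.5 ] [-0.12  0.48  0.12] 91.61115174763133
```

View pics/m8.png

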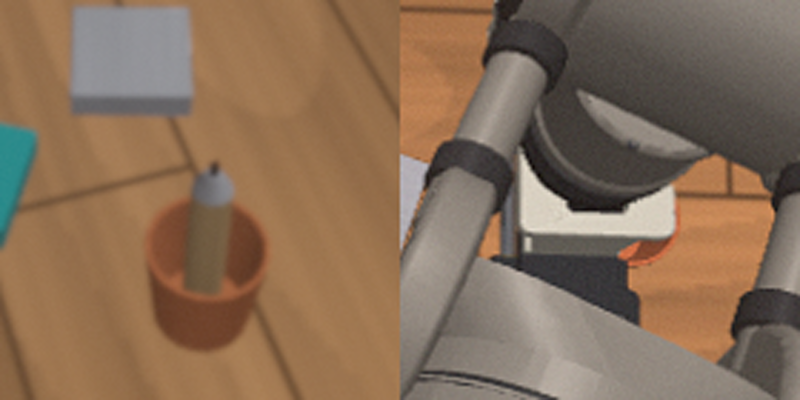

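The pencil stands in the upright crock with the black lead out at (214,167). I'll check that it stays still, then hand in.

Request:
arm_command(deltas=[[0,0,0,0],[0,0,0,0],[0,0,0,0],[0,0,0,0],[0,0,0,0]])

```text
time: 16.95
tool_pos: [466.6, -127.9, 267.7]
tcp_rot: [-1.571, 0.0, -1.574]
contact_force: [-0.4, 0.7, -0.6]
grip_width: 92.1
```

Run:
```python
from fit import *
a=cv2.imread('pics/m8.png'); p=cap('side'); b=p['img'][210:350,310:450,::-1]
a=cv2.resize(a[:,:400],(140,140),interpolation=cv2.INTER_AREA)
s,r=cv2.phaseCorrelate(a[50:130,45:100].mean(2),b[50:130,45:100].mean(2).copy());print(s,r,np.abs(a.astype(float)-b).mean())
if abs(s[0])<.3 and abs(s[1])<.3: print(job.close_job())
```

```text
(-0.007369924409573514, -0.05525139862179884) 1.0357726516853676 0.9102040816326531
the job is handed in; nothing more can be done
None
```

The pencil is standing button end down in the terracotta crock with its lead out. I handed the job in at about 17 s of the 51 s allowed.

- **Press:** I took the pencil from the rack's front hole and pressed its button on the steel block. It moved at a steady 5 N or so, then hit a hard stop, and I pushed on to about 23 N. A close wrist-camera view then showed the black lead out and the button down to a short stub.
- **Placing:** I lowered the pencil until the button touched the crock floor. The force there peaked at about 12 N because I went 1 mm too far, so I backed off before letting go.
- **Last checks:** After the arm had moved clear, the side camera showed the pencil standing in the upright crock with its lead out. About half a second later it had not moved (image shift under 0.1 px).
- **What didn't fully agree:** The side and top cameras put the crock about 5 mm apart in y, well within the clearance, so I used the middle. The network missed the crock in some top views. In the final top view the arm hid the crock, so the last check relies on the side camera alone.

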